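# Roll the thick pipe out of its spring clip and lay it in the V-rest

### The arm

A 6-joint arm with a two-finger parallel gripper is mounted at the origin on the work surface. World frame = base frame: x ahead of the robot, y to its left, z up, the work surface at z = 0. Lengths are in m, angles in rad, forces in N, time in s.
With the tool pointing down it reaches from about 0.35 to 0.975 m from the base axis. Payload 4.9 kg.
Tool frame: the origin (TCP) lies at the very end of the fingers, on their centre line; the grasp point (between the pads) lies 19 mm behind it (ctrl.pinch_z is the distance from the TCP to the grasp point, in m); z points along the fingers, y is the direction in which the jaws open and shut (so a half turn about z gives the same grasp; the last joint's range is limited). The gripper opens to 85 mm and grips with 20 to 120 N. Pads are 22 mm wide; open, the fingers measure 114 mm over their backs; the gripper's body (76 mm by 85 mm) begins 54 mm behind the grasp point. The pads swing forward as they close: fully open they stand 13 mm farther back than shut.
Start: joints at [1.039, 0.053, 1.613, -0, 1.476, -0.119], TCP at [0.251, 0.572, 0.231] pointing down, gripper open.
Joint ranges: [-3.01, 3.01], [-1.01, 2.22], [0.06, 2.58], [-1.02, 4.17], [0.09, 2.62], [-3.14, 3.14]. Speed limits (rad/s): [2.57, 2.57, 3.14, 3.14, 3.14, 3.14].

### API

Orientations are given as a rotation vector (axis times angle).
In Python, from station import ctrl gives the robot as it stands.
- The arm moves only by the tool carry_out, never from a script. Its argument "series" is a list of rows, each a list of 7 numbers: the shift along the world's x, y, z each as a share of 0.025 m, from -1 to 1, then the turn, a rotation vector about the world's x, y, z each as a share of 0.1 rad, from -1 to 1, then the opening, from 0 (shut) to 1 (fully open). A call has 1 to 12 rows; each row shifts and turns the commanded pose from where the row before left it; what a row does not reach is not made up. A row lasts 1/10 s, in which the tool goes at most 50 mm and 8.59 degrees, less where a joint would pass 70% of its speed; a pose out of reach is approached as far as the arm can. A call with a number of a shift or a turn outside -1 to 1 is refused whole. A call with a gripper value outside its range is refused whole. The fingers move at their own pace and stop on an object; "grip_force" is the grip in N (left out, the last holds). Time passes only in rows, so rows that do not move let the fingers close. It gives the time, the measured TCP pose, the force and the opening at its end, in the units of the state.
- ctrl.get_obs(): the state, without advancing time (a new reading comes with each control period).
- ctrl.get_image(name): name is "scene" or "top"; returns a dict with "frame" (420x560x3 uint8, blue, green, red), "fx", "fy", "cx", "cy" (pixels), "R" (3x3) and "t" (3): a world point X has camera coordinates R X + t. Camera axes: x right, y down, z forward; pixel columns grow to the right and rows downward; lengths in m; the calibration is good to about 2 mm. A picture is of the moment at which its call begins. There is no depth.
- ctrl.finish_job(): hands the job in, once; it reports no verdict.
Trained networks look in a picture, given as the dict that the camera call returned (one of the last four; its "shot" number tells which), for a name from the list of things; names that differ only in an ending like _2 or _b are one class to them, and where a whole thing is asked for, a point or a joint stands for the part that bears it (a point fixed in the world has none). Each returns a list of dicts, best first, with "p" (0 to 1); they miss things now and then, are a little off and sometimes report something else, mostly with a low value. They report only what shows in the picture. A call takes as long as a camera call. They do not tell look-alikes from the thing itself.
- ctrl.trace(picture, name): "mask" (420x560 bool, what is visible of it) and "rect" ([left, top, width, height] as shares, 0 to 1, of the picture: columns of its width, rows of its height, round what is visible of it).
- ctrl.mark_of(picture, name): "position" ([column, row] as shares, 0 to 1, of the picture: columns of its width, rows of its height: a listed point, or the origin of a listed thing).
The state is a dict: "t": time; "q": joint angles; "dq": joint speeds; "effort": joint torques, N m; "tool_pos": TCP position; "tool_rot": TCP orientation; "contact_force": force on the tool from outside, world axes, zero at the start; "wrist_torque": the same for the moment, N m; "opening": finger opening in m.
Only numpy, scipy, OpenCV 4.12 (cv2) and the standard library are available. Lean on these libraries where they do the work, as an engineer would, in place of code of your own. Each camera call takes 0.05 s, during which the arm holds its last target.

### The job

Two steel pipes are held in spring clips on the welding bench. Roll the thicker one sideways out of its clip, through the sprung front jaws and down its short ramp to the stops (the hooked back jaws keep it from coming straight up), then lay it gently in the V-rest, centred along it, and let go. Leave the thinner pipe in its clip.

Things in the scene. Friction and masses are not known exactly. Their poses are not given: they have to be found in the camera images.
- pipe: Thicker pipe: bare steel, 34 mm diameter, 180 mm long, 0.45 kg. Origin at its middle, on its axis; y runs along it (x, z turn as it rolls). Starts clipped in clip, axis 39 mm above the bench, middle within 10 mm of the fixture's. Pushing it out over both sprung leaves takes 4 to 18 N; it then rolls down, or is pushed on, to the stops: axis at the fixture's x = -72 mm, 32 mm above the bench.
- clip: Fixed clip fixture of the thicker pipe, plate 5 mm thick, x -98 to 47 mm. Origin on the bench under the clipped axis; y along the pipe; it leaves to -x. Two sets of parts 22 mm wide at y = -50 and 50, free between: rigid hooked jaw behind (x 19 to 23, over the top to x = -6, 62 high), sprung leaf in front (x = -18, folds to -x), ramp from 22 high at x = -8 to 13 high at stops (face x = -89, top 32 high).
- rest_seat (a point): Where the middle of the pipe's axis belongs in the V-rest, 50 mm above the bench; x along the trough, z up. The rest: fixed grey plate 125 x 60 mm, 6 mm thick, with two dark steel V-blocks 20 mm long, centred 50 mm either side of the middle, 45 degree flanks, open upwards, about 76 mm wide and 58 mm high; the 80 mm between the blocks is free for fingers.
- thin_pipe: Thinner pipe, to be left alone: bare steel, 22 mm diameter, 180 mm long, clipped in a second fixture of the same kind. Origin at its middle, on its axis, 33 mm above the bench; y runs along it.
Things that resemble listed ones, but are neither listed nor needed, are in the scene too. What is shaped like the part that bears rest_seat but green or yellow is not meant.

How it is judged:
On the way:
1. the thicker pipe has rolled out sideways past the sprung jaws and lies low on the ramp (its middle at least 45 mm from where it was clipped) (x of pipe in the frame of clip between -0.095 and -0.045 m and z of pipe in the frame of clip below 0.042 m and y of pipe in the frame of clip between -0.04 and 0.04 m), for 0.1 s.
At the end, for the whole second after the job is handed in: The thicker pipe lies at rest, released, seated in both V-blocks: its middle within 20 mm of the seat point, not more than 6 mm above it, its axis within 10 degrees of the trough; the thinner pipe has moved less than 15 mm (distance between pipe and rest_seat below 0.02 m and z of pipe in the frame of rest_seat below 0.006 m and angle between the y axis of pipe and the x axis of rest_seat, either way round below 0.17 rad and linear speed of pipe below 0.02 m/s and distance of thin_pipe from where it was at the start of the episode below 0.015 m); the robot touches nothing.
It fails at once if the thinner pipe is pulled out of place (more than 15 mm) (not (distance of thin_pipe from where it was at the start of the episode below 0.015 m)).
It fails at once if the thicker pipe is dropped or flung (faster than 0.7 m/s while not held) (linear speed of pipe above 0.7 m/s and contact force between the fingers and pipe below 0.5 N).
It also fails if it takes over 64 s, if anything falls off the work surface, if the arm or the gripper's body presses on something with over 40 N, if the wrist force passes 120 N, or if a joint passes its speed limit or range.

## Working session

There is one attempt and no reset: what is moved stays moved. The work goes in short steps, Python scripts to look and compute and a tool call to move; the robot and the scene stay as the last step left them, time stands still between calls to the robot, and variables do not carry over. Pictures are saved under pics/ and viewed, and the job is handed in when it is done.

Besides the shell and the picture viewer there is one more tool, called after "Emit:" in YAML: its name, and indented under it one key for each argument. carry_out: Moves the arm, as the interface text tells. Shift numbers are shares of 0.025 m and turn numbers shares of 0.1 rad, none past 1 either way. Its arguments: {"type":"object","properties":{"series":{"type":"array"},"grip_force":{"type":"number"}},"required":["series"]}

```bash
mkdir -p pics; ls; python3 - <<'E'
from station import ctrl
import cv2,pickle
o=ctrl.get_obs();print(o['t'],o['tool_pos'],o['tool_rot'],o['opening'],ctrl.pinch_z)
for n in('scene','top'):
    p=ctrl.get_image(n);cv2.imwrite(f'pics/{n}0.png',p['frame'])
    pickle.dump(p,open(f'pics/{n}0.pkl','wb'))
    print(n,p['fx'],p['cx'],p['R'],p['t'],p['shot'])
    for k in('pipe','clip','rest_seat','thin_pipe'):
        print(k,[(round(d['p'],2),[round(d['position'][0]*560),round(d['position'][1]*420)]) for d in ctrl.mark_of(p,k)])
E
```

```text
pics
0.0 [0.25043563 0.57196616 0.23005855] [-6.43689147e-01 -3.07427920e+00  3.05811534e-03] 0.0852566403488424 0.0187
scene 505.7607333421344 276.06270830621486 [[ 0.85125556  0.52460991  0.01218262]
 [ 0.33651475 -0.52793591 -0.77977015]
 [-0.40264351  0.66788331 -0.62594736]] [-0.4568863  -0.14216503  1.25402119] 1
pipe [(0.57, [200, 299])]
clip [(0.74, [200, 315])]
rest_seat [(0.68, [345, 286]), (0.63, [275, 208]), (0.57, [248, 157])]
thin_pipe [(0.83, [353, 154])]
top 398.2898073988811 280.3561092925773 [[ 0.04594899 -0.99892    -0.00689387]
 [-0.97845608 -0.04361502 -0.2017955 ]
 [ 0.20127689  0.01601765 -0.97940342]] [-0.00802352  0.55420229  0.69089409] 2
pipe [(0.65, [430, 216])]
clip [(0.6, [425, 221])]
rest_seat [(0.88, [297, 216]), (0.88, [221, 297]), (0.83, [362, 113])]
thin_pipe [(0.97, [149, 192])]
```

View pics/scene0.png

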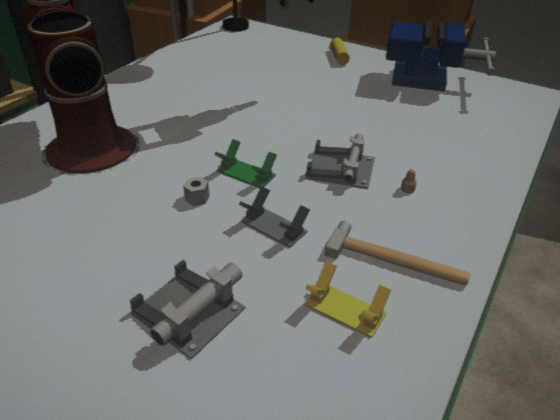

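View pics/top0.png

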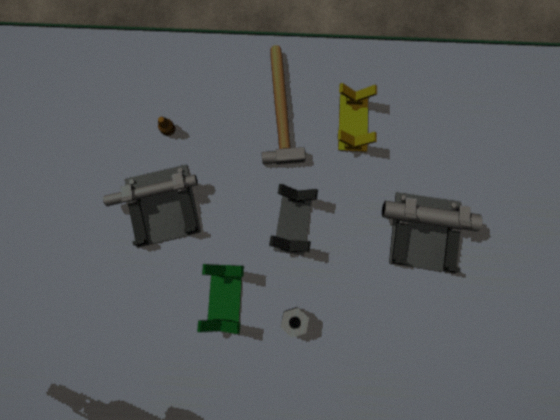

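The scene shows the thick pipe at (200,300) and (430,216) from the top, with its ramp towards the robot (down in the top picture). The thin pipe is at (350,155) scene and (150,190) top. There are three V-rests in the top picture: grey (297,216), green (221,297) and yellow (357,117). Grey is the one meant. Next I'll measure, with close crops.

```bash
cat > h.py <<'E'
import numpy as np,cv2,pickle
from scipy.optimize import least_squares
def back(p,uv,z):
    R,t=np.array(p['R']),np.array(p['t'])
    c=-R.T@t; d=R.T@np.array([(uv[0]-p['cx'])/p['fx'],(uv[1]-p['cy'])/p['fy'],1])
    return c+d*(z-c[2])/d[2]
def proj(p,X):
    Y=np.atleast_2d(X)@np.array(p['R']).T+np.array(p['t'])
    return np.c_[Y[:,0]/Y[:,2]*p['fx']+p['cx'],Y[:,1]/Y[:,2]*p['fy']+p['cy']]
E
python3 - <<'E'
from h import *
from station import ctrl
P={n:ctrl.get_image(n) for n in('scene','top')}
for n,p in P.items():
    print(n,'cam',-p['R'].T@p['t'])
    for k,z in(('pipe',.039),('clip',0),('rest_seat',.05),('thin_pipe',.033)):
        for d in ctrl.mark_of(p,k):
            print(k,round(d['p'],2),back(p,np.array(d['position'])*[560,420],z).round(3))
    for k in('pipe','thin_pipe','rest_seat','clip'):
        for i,d in enumerate(ctrl.trace(p,k)):
            m=d['mask'];ys,xs=np.nonzero(m); r=cv2.minAreaRect(np.c_[xs,ys].astype(np.float32))
            print(k,round(d['p'],2),m.sum(),np.round(r[0],1),np.round(r[1],1),round(r[2],1))
            np.save(f'pics/m_{n}_{k}_{i}.npy',m)
f=P['top']['frame']; a=cv2.resize(f[170:290,370:500],None,fx=3,fy=3,interpolation=2); b=cv2.resize(f[170:290,250:340],None,fx=3,fy=3,interpolation=2)
cv2.imwrite('pics/c1.png',np.hstack([a,b]))
f=P['scene']['frame']; cv2.imwrite('pics/c2.png',cv2.resize(f[180:360,120:320],None,fx=3.3,fy=3.3,interpolation=2))
E
```

```text
scene cam [ 0.94169113 -0.67290677  0.67966127]
pipe 0.61 [ 0.557 -0.268  0.039]
pipe 0.57 [ 0.574 -0.29   0.039]
clip 0.85 [ 0.549 -0.27   0.   ]
rest_seat 0.86 [ 0.539 -0.014  0.05 ]
rest_seat 0.75 [0.392 0.108 0.05 ]
rest_seat 0.6 [ 0.753 -0.132  0.05 ]
pipe 0.77 1781 [196.5 303.5] [ 22.  112.2] 49.4
thin_pipe 0.64 287 [353.9 157.1] [ 9.5 47.8] 14.0
rest_seat 0.78 2828 [347.3 297.3] [83.3 52.4] 25.9
rest_seat 0.58 1313 [246.2 163.1] [61.7 37. ] 18.9
rest_seat 0.56 1716 [274.1 216.3] [72.9 42.5] 26.6
clip 0.66 1889 [273.9 215.7] [72.9 44.3] 26.6
clip 0.64 4771 [188.1 303.5] [85.1 96. ] 46.5
top cam [0.40357026 0.0050902  0.78844425]
pipe 0.94 [ 0.552 -0.267  0.039]
clip 0.67 [ 0.553 -0.271  0.   ]
rest_seat 0.83 [ 0.752 -0.129  0.05 ]
rest_seat 0.78 [ 0.541 -0.012  0.05 ]
rest_seat 0.63 [0.379 0.112 0.05 ]
thin_pipe 0.56 [0.583 0.278 0.033]
pipe 0.55 1254 [432.1 216. ] [99.5 18.1] 7.7
thin_pipe 0.56 789 [150.1 190.8] [11.9 96.3] 76.8
rest_seat 0.93 2212 [293.8 219.5] [42.1 67. ] 9.2
rest_seat 0.89 2121 [357.5 116.5] [69. 39.] 90.0
rest_seat 0.68 2278 [220.9 298.4] [42.4 68. ] 3.9
clip 0.97 4008 [429.6 233.2] [77.5 72. ] 8.4
```

View pics/c1.png

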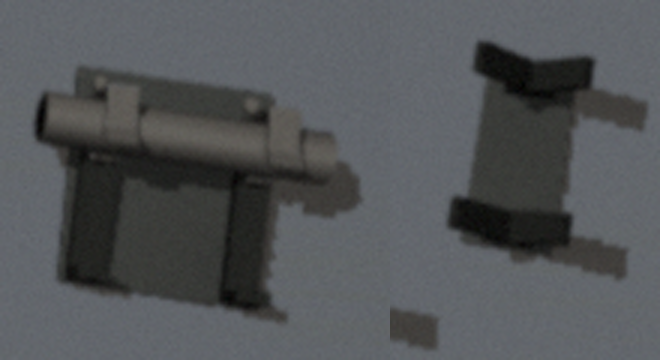

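View pics/c2.png

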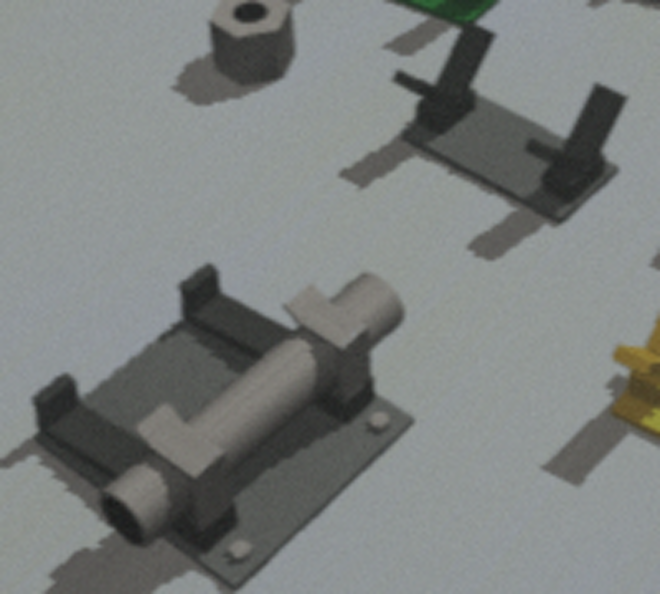

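```bash
cat > ov.py <<'E'
from h import *
def frame(x,y,yaw):
    c,s=np.cos(yaw),np.sin(yaw); return lambda P:(np.asarray(P,float)@np.array([[c,s,0],[-s,c,0],[0,0,1]])+[x,y,0])
def box(x0,x1,y0,y1,z0,z1): return [[[x,y,z] for x,y in((x0,y0),(x1,y0),(x1,y1),(x0,y1),(x0,y0))] for z in(z0,z1)]
def cyl(L,r,z,y0=0,ax='y',x0=0):
    a=np.linspace(0,2*np.pi,25); out=[]
    for e in(-L/2,L/2):
        out.append(np.c_[x0+r*np.cos(a),np.full(25,y0+e),z+r*np.sin(a)])
    return out
def draw(p,polys,crop,s,name):
    x0,x1,y0,y1=crop; im=cv2.resize(p['frame'][y0:y1,x0:x1],None,fx=s,fy=s,interpolation=2); im=np.clip(im*1.6,0,255).astype(np.uint8)
    for P,col in polys:
        q=((proj(p,P)-[x0,y0]+.5)*s).round().astype(np.int32); cv2.polylines(im,[q],False,col,1)
    cv2.imwrite(name,im)
def clipmodel(T,ypipe):
    L=[(T(b),(0,255,255)) for b in box(-.098,.047,-.061-.004,.065,0,.005)]
    for s in(-.05,.05):
        L+=[(T(b),(0,255,0)) for b in box(-.006,.023,s-.011,s+.011,.062,.062)[:1]]
        L+=[(T(b),(255,0,0)) for b in box(-.093,-.089,s-.011,s+.011,.013,.032)]
    L+=[(T(c),(0,0,255)) for c in cyl(.18,.017,.039,ypipe)]
    return L
def restmodel(T):
    L=[(T(b),(0,255,255)) for b in box(-.0625,.0625,-.03,.03,0,.006)]
    for s in(-.05,.05): L+=[(T(b),(0,255,0)) for b in box(s-.01,s+.01,-.038,.038,.058,.058)[:1]]
    return L
E
python3 - <<'E'
from ov import *
T=pickle.load(open('pics/top0.pkl','rb'));S=pickle.load(open('pics/scene0.pkl','rb'))
o=np.array([370,170])
for c in((78,68),(270,95),(58,280),(250,303)): print('plate',back(T,np.array(c)/3+o,.005).round(4))
a,b=[back(T,np.array(c)/3+o,.039) for c in((43,117),(335,158))]
print('pipe',a,b,np.linalg.norm(a-b),(a+b)/2,np.arctan2(*(a-b)[[1,0]]))
for e in((488,90),(472,195),(575,95),(565,200)): print('rest',back(T,(np.array(e)-[390,0])/3+[250,170],.006).round(4))
for e in((478,42),(595,58),(454,197),(572,212)): print('Vtop',back(T,(np.array(e)-[390,0])/3+[250,170],.058).round(4))
E
```

```text
plate [ 0.6048 -0.214   0.005 ]
plate [ 0.5919 -0.3419  0.005 ]
plate [ 0.4624 -0.1993  0.005 ]
plate [ 0.4533 -0.3229  0.005 ]
pipe [ 0.56287777 -0.18183392  0.039     ] [ 0.54459049 -0.36600155  0.039     ] 0.18507333899749354 [ 0.55373413 -0.27391774  0.039     ] 1.4718238173729212
rest [0.5793 0.0139 0.006 ]
rest [0.508  0.0213 0.006 ]
rest [ 0.5785 -0.0445  0.006 ]
rest [ 0.5074 -0.04    0.006 ]
Vtop [0.5984 0.021  0.058 ]
Vtop [ 0.5912 -0.053   0.058 ]
Vtop [0.4993 0.0312 0.058 ]
Vtop [ 0.4933 -0.0416  0.058 ]
```

```bash
python3 - <<'E'
from ov import *
T=pickle.load(open('pics/top0.pkl','rb'));S=pickle.load(open('pics/scene0.pkl','rb'))
M=clipmodel(frame(.5535,-.273,-.1),0)+restmodel(frame(.545,-.011,-.095))
draw(T,M,(250,500,170,290),3,'pics/o1.png')
draw(S,M,(120,320,180,360),3.3,'pics/o2.png')
E
```

```text
(no output)
```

View pics/o1.png

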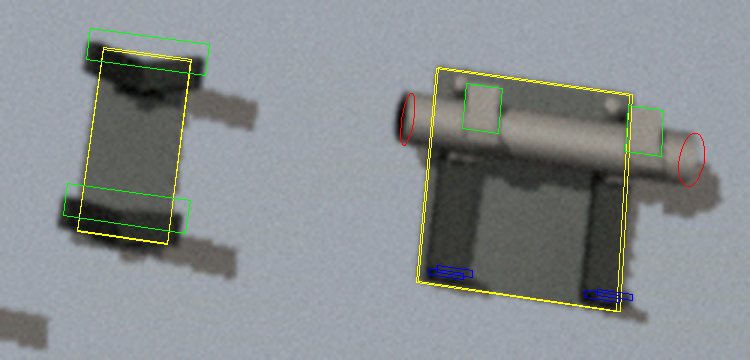

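View pics/o2.png

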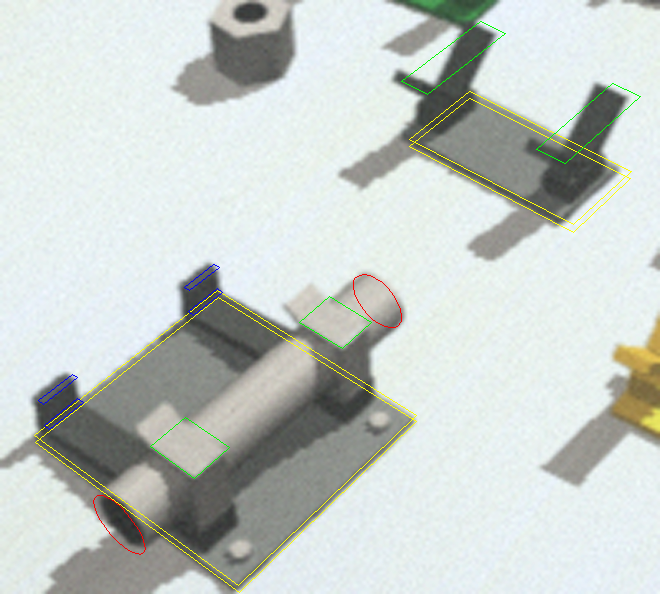

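Choices: the things that could be confused are the thick pipe in the clip (430,216) vs the thin one (150,190), and the V-rests grey (294,219), green (221,298) and yellow (357,117), all in the top picture. The overlays confirm the thick pipe at right and the grey rest. The clip frame is at (0.5535,-0.273), yaw -0.10. The rest overlay needed about -5 mm in x, giving (0.540,-0.012), yaw about -0.095.

Plan: cage the pipe between partly opened fingers, push it out, grip it at the stops, carry it, turn it and lay it down.

Emit:
carry_out:
  series:
    - [0.337,-0.939,0,0,0,-0.35,1]
    - [0.337,-0.939,0,0,0,-0.35,1]
    - [0.337,-0.939,0,0,0,-0.35,1]
    - [0.337,-0.939,0,0,0,-0.35,1]
    - [0.337,-0.939,0,0,0,-0.35,1]
    - [0.337,-0.939,0,0,0,-0.35,1]
    - [0.337,-0.939,0,0,0,-0.35,1]
    - [0.337,-0.939,0,0,0,-0.35,1]
    - [0.337,-0.939,0,0,0,-0.35,1]
    - [0.337,-0.939,0,0,0,-0.35,1]
    - [0.337,-0.939,0,0,0,-0.35,1]
    - [0.337,-0.939,0,0,0,-0.35,1]

```text
t: 2.6
tool_pos: [0.3521, 0.2898, 0.2315]
tool_rot: [1.272, 2.872, 0.001]
contact_force: [0.9, -0.3, 0.1]
opening: 0.0853
```

Emit:
carry_out:
  series:
    - [0.337,-0.939,0,0,0,-0.35,1]
    - [0.337,-0.939,0,0,0,-0.35,1]
    - [0.337,-0.939,0,0,0,-0.35,1]
    - [0.337,-0.939,0,0,0,-0.35,1]
    - [0.337,-0.939,0,0,0,-0.35,1]
    - [0.337,-0.939,0,0,0,-0.35,1]
    - [0.337,-0.939,0,0,0,-0.35,1]
    - [0.337,-0.939,0,0,0,-0.35,1]
    - [0.337,-0.939,0,0,0,-0.35,1]
    - [0.337,-0.939,0,0,0,-0.35,1]
    - [0.337,-0.939,0,0,0,-0.35,1]
    - [0.337,-0.939,0,0,0,-0.35,1]

```text
t: 3.8
tool_pos: [0.4532, 0.0081, 0.2315]
tool_rot: [1.843, 2.543, 0.0]
contact_force: [0.8, -0.0, -0.1]
opening: 0.0856
```

Emit:
carry_out:
  series:
    - [0.337,-0.939,0,0,0,-0.35,1]
    - [0.337,-0.939,0,0,0,-0.35,1]
    - [0.337,-0.939,0,0,0,-0.35,1]
    - [0.337,-0.939,0,0,0,-0.35,1]
    - [0.337,-0.939,0,0,0,-0.35,1]
    - [0.337,-0.939,0,0,0,-0.35,1]
    - [0.337,-0.939,0,0,0,-0.35,1]
    - [0.337,-0.939,0,0,0,-0.35,1]
    - [0.337,-0.939,0,0,0,-0.35,1]
    - [0.337,-0.939,0,0,0,-0.35,1]
    - [0.337,-0.939,0,0,0,-0.35,1]
    - [0.337,-0.939,0,0,0,-0.35,1]

```text
t: 5.0
tool_pos: [0.5543, -0.2736, 0.2313]
tool_rot: [2.333, 2.104, 0.0]
contact_force: [-0.2, 0.2, -0.3]
opening: 0.0854
```

Emit:
carry_out:
  series:
    - [0,0,0,0,0,0,1]
    - [0,0,0,0,0,0,1]

```text
t: 5.2
tool_pos: [0.5539, -0.2727, 0.231]
tool_rot: [-2.331, -2.104, -0.0]
contact_force: [-0.3, 0.4, 0.4]
opening: 0.0858
```

```bash
cat > st.py <<'E'
from station import ctrl
from scipy.spatial.transform import Rotation as R
import numpy as np
o=ctrl.get_obs();m=R.from_rotvec(o['tool_rot']).as_matrix()
print('t',o['t'],'pos',np.round(o['tool_pos'],4),'y',m[:,1].round(3),'yaw',np.degrees(np.arctan2(m[1,1],m[0,1])).round(2),'z',m[:,2].round(3),'F',np.round(o['contact_force'],1),'open',round(o['opening'],4),'q',np.round(o['q'],2))
E
python3 st.py
```

```text
t 5.2 pos [ 0.5539 -0.2727  0.231 ] y [ 0.995 -0.102 -0.001] yaw -5.86 z [-0.001  0.001 -1.   ] F [-0.3  0.4  0.4] open 0.0858 q [-0.58  0.04  1.63  0.    1.48 -0.48]
```

Emit:
carry_out:
  series:
    - [0,0,-1,0,0,0,1]
    - [0,0,-1,0,0,0,1]
    - [0,0,-1,0,0,0,1]
    - [0,0,-1,0,0,0,1]
    - [0,0,-1,0,0,0,1]
    - [0,0,-0.8,0,0,0,1]
    - [0,0,-0.8,0,0,0,1]
    - [0,0,-0.7,0,0,0,1]
    - [0,0,-0.7,0,0,0,1]
    - [0,0,-0.4,0,0,0,1]
    - [0,0,0,0,0,0,1]

```text
t: 6.3
tool_pos: [0.5529, -0.2717, 0.0194]
tool_rot: [-2.329, -2.103, 0.001]
contact_force: [0.4, -0.1, -0.5]
opening: 0.0857
```

Emit:
carry_out:
  series:
    - [0,0,0,0,0,0,0.55]
    - [0,0,0,0,0,0,0.55]
    - [0,0,0,0,0,0,0.55]
    - [0,0,0,0,0,0,0.55]
  grip_force: 30

```text
t: 6.7
tool_pos: [0.5545, -0.2729, 0.0221]
tool_rot: [2.331, 2.104, 0.001]
contact_force: [0.0, -0.2, 0.5]
opening: 0.0469
```

```bash
python3 st.py; python3 - <<'E'
from ov import *
from station import ctrl
a=ctrl.get_image('scene');b=ctrl.get_image('top')
cv2.imwrite('pics/d1.png',np.hstack([cv2.resize(a['frame'][200:360,120:300],None,fx=2.2,fy=2.2),cv2.resize(b['frame'][140:300,360:540],None,fx=2.2,fy=2.2)]))
E
```

```text
t 6.7 pos [ 0.5545 -0.2729  0.0221] y [ 0.995 -0.102  0.001] yaw -5.85 z [ 0.001 -0.001 -1.   ] F [ 0.  -0.2  0.5] open 0.0469 q [-0.58  0.25  1.77  0.    1.12 -0.48]
```

View pics/d1.png

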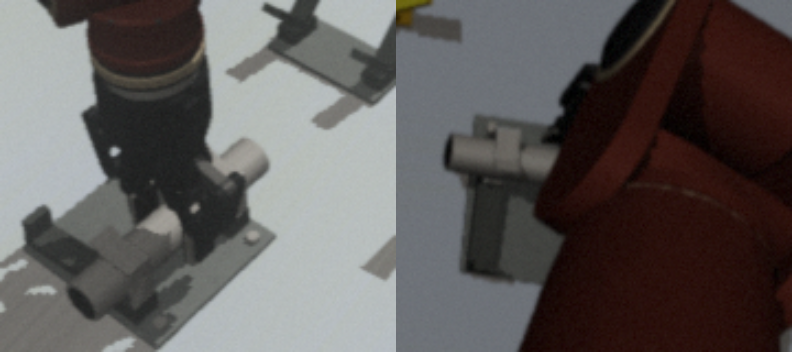

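The thick pipe is straddled by the fingers in mid-span (scene crop about (190,210)), and nothing is in the way. I'll push it out along the clip's -x.

Emit:
carry_out:
  series:
    - [0,0,-0.2,0,0,0,0.55]
    - [-0.25,0.025,0,0,0,0,0.55]
    - [-0.25,0.025,0,0,0,0,0.55]
    - [-0.25,0.025,0,0,0,0,0.55]
    - [-0.25,0.025,0,0,0,0,0.55]
    - [-0.25,0.025,0,0,0,0,0.55]

```text
t: 7.4
tool_pos: [0.5285, -0.2708, 0.0206]
tool_rot: [2.323, 2.096, 0.013]
contact_force: [13.1, 2.6, 8.9]
opening: 0.0472
```

Emit:
carry_out:
  series:
    - [-0.25,0.025,0,0,0,0,0.55]
    - [-0.25,0.025,0,0,0,0,0.55]
    - [-0.25,0.025,0,0,0,0,0.55]
    - [-0.25,0.025,0,0,0,0,0.55]

```text
t: 7.8
tool_pos: [0.4959, -0.2662, 0.0152]
tool_rot: [-2.33, -2.103, 0.001]
contact_force: [-0.0, 0.1, -0.1]
opening: 0.0467
```

```bash
python3 st.py; python3 - <<'E'
from ov import *
from station import ctrl
a=ctrl.get_image('scene');b=ctrl.get_image('top')
cv2.imwrite('pics/d2.png',np.hstack([cv2.resize(a['frame'][200:360,120:300],None,fx=2.2,fy=2.2),cv2.resize(b['frame'][140:300,360:540],None,fx=2.2,fy=2.2)]))
E
```

```text
t 7.8 pos [ 0.4959 -0.2662  0.0152] y [ 0.995 -0.102 -0.003] yaw -5.85 z [-0.003  0.002 -1.   ] F [-0.   0.1 -0.1] open 0.0467 q [-0.62  0.14  1.9  -0.    1.1  -0.52]
```

View pics/d2.png

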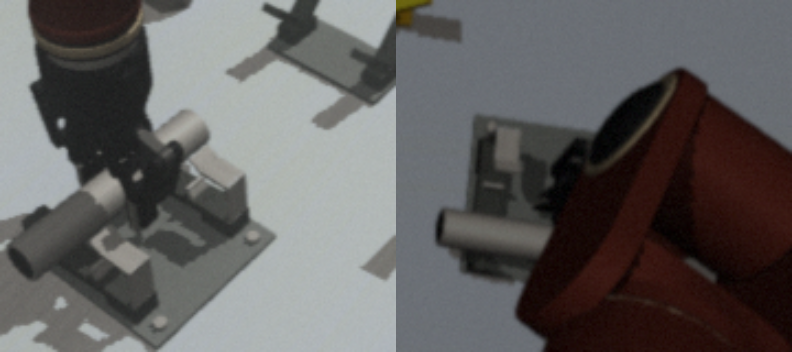

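The pipe has popped through the leaves and rolled against the front finger. I'll go on to the stops, then settle, close and lift.

Emit:
carry_out:
  series:
    - [-0.2,0.02,-0.02,0,0,0,0.55]
    - [-0.2,0.02,-0.02,0,0,0,0.55]
    - [-0.18,0.02,-0.02,0,0,0,0.55]
    - [0,0,0,0,0,0,0.55]
    - [0,0,0,0,0,0,0.55]
    - [0,0,0,0,0,0,0.55]

```text
t: 8.5
tool_pos: [0.4835, -0.2656, 0.015]
tool_rot: [2.331, 2.105, 0.0]
contact_force: [0.3, 0.0, -0.5]
opening: 0.047
```

Emit:
carry_out:
  series:
    - [0,0,0,0,0,0,0.45]
    - [0,0,0,0,0,0,0.38]
    - [0,0,0,0,0,0,0.3]
    - [0,0,0,0,0,0,0.2]
    - [0,0,0,0,0,0,0.2]
    - [0,0,0,0,0,0,0.2]
  grip_force: 60

```text
t: 9.1
tool_pos: [0.4833, -0.2656, 0.0152]
tool_rot: [-2.332, -2.105, 0.0]
contact_force: [-2.2, 1.8, 5.8]
opening: 0.0322
```

```bash
python3 st.py; python3 - <<'E'
from ov import *
from station import ctrl
a=ctrl.get_image('scene');b=ctrl.get_image('top')
print([ (d['p'],back(a,np.array(d['position'])*[560,420],.033)) for d in ctrl.mark_of(a,'pipe')])
cv2.imwrite('pics/d3.png',np.hstack([cv2.resize(a['frame'][200:360,100:280],None,fx=2.2,fy=2.2),cv2.resize(b['frame'][140:300,360:540],None,fx=2.2,fy=2.2)]))
E
```

```text
t 9.1 pos [ 0.4833 -0.2656  0.0152] y [ 0.995 -0.102 -0.   ] yaw -5.84 z [-0. -0. -1.] F [-2.2  1.8  5.8] open 0.0322 q [-0.64  0.12  1.93 -0.    1.09 -0.54]
[(0.93, array([ 0.49092286, -0.26410069,  0.033     ]))]
```

View pics/d3.png

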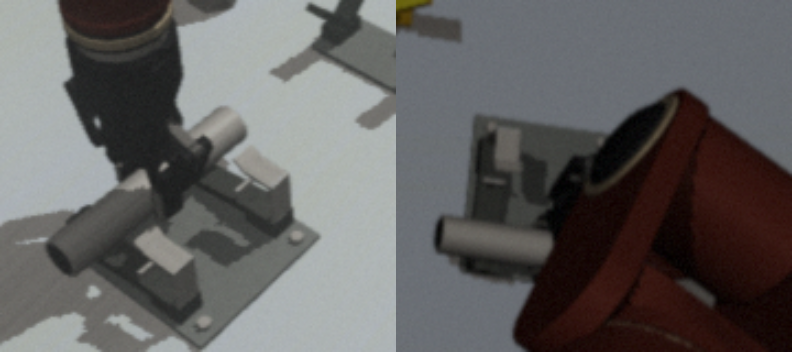

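Emit:
carry_out:
  series:
    - [0,0,0.2,0,0,0,0.2]
    - [0,0,0.4,0,0,0,0.2]
    - [0,0,0.6,0,0,0,0.2]
    - [0,0,0.6,0,0,0,0.2]
    - [0,0,0.8,0,0,0,0.2]
    - [0,0,0.8,0,0,0,0.2]
    - [0,0,0.8,0,0,0,0.2]
    - [0,0,0.8,0,0,0,0.2]
    - [0,0,0,0,0,0,0.2]

```text
t: 10.15
tool_pos: [0.4856, -0.2671, 0.145]
tool_rot: [2.325, 2.1, 0.003]
contact_force: [0.7, -0.6, -3.6]
opening: 0.0322
```

```bash
python3 st.py; python3 - <<'E'
from ov import *
from station import ctrl
a=ctrl.get_image('scene');b=ctrl.get_image('top')
pickle.dump(a,open('pics/s4.pkl','wb'))
o=ctrl.get_obs();z=o['tool_pos'][2]+.0187
print([ (d['p'],back(a,np.array(d['position'])*[560,420],z)) for d in ctrl.mark_of(a,'pipe')])
x,y=o['tool_pos'][:2]
T=frame(x,y,-.102)
M=[(T(c),(0,0,255)) for c in cyl(.18,.017,z)]
draw(a,M,(60,300,120,320),3,'pics/d4.png')
E
```

```text
t 10.15 pos [ 0.4856 -0.2671  0.145 ] y [ 0.995 -0.102  0.008] yaw -5.84 z [ 0.007 -0.005 -1.   ] F [ 0.7 -0.6 -3.6] open 0.0322 q [-0.64 -0.05  1.87  0.    1.32 -0.54]
[(0.89, array([ 0.48481425, -0.26146736,  0.15939713]))]
```

View pics/d4.png

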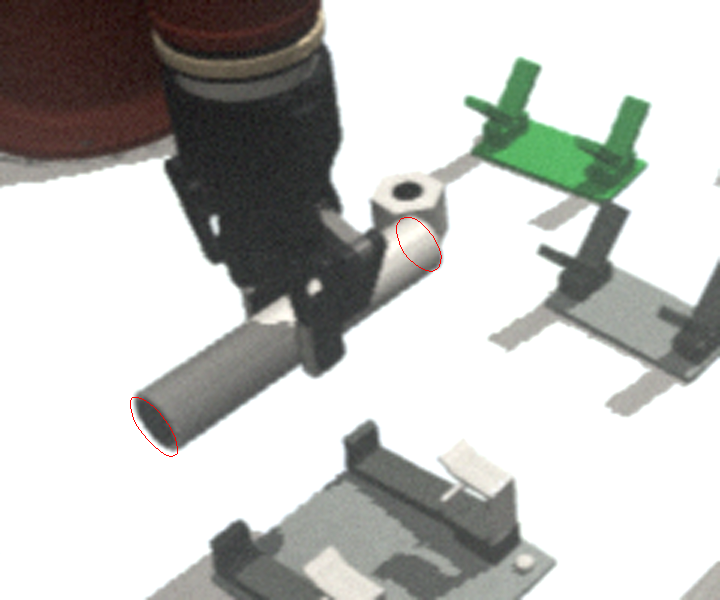

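The pipe is held level and centred, with the overlay within about 1 mm. I'll carry it over the grey rest while turning +90°.

Emit:
carry_out:
  series:
    - [0.113,0.507,0,0,0,0.4,0.2]
    - [0.113,0.507,0,0,0,0.8,0.2]
    - [0.113,0.507,0,0,0,0.8,0.2]
    - [0.113,0.507,0,0,0,0.8,0.2]
    - [0.113,0.507,0,0,0,0.8,0.2]
    - [0.113,0.507,0,0,0,0.8,0.2]
    - [0.113,0.507,0,0,0,0.8,0.2]
    - [0.113,0.507,0,0,0,0.8,0.2]
    - [0.113,0.507,0,0,0,0.8,0.2]
    - [0.113,0.507,0,0,0,0.8,0.2]

```text
t: 11.3
tool_pos: [0.5108, -0.1369, 0.1382]
tool_rot: [-1.376, -2.821, -0.0]
contact_force: [0.5, 1.0, -4.3]
opening: 0.0322
```

Emit:
carry_out:
  series:
    - [0.113,0.507,0,0,0,0.8,0.2]
    - [0.113,0.507,0,0,0,0.8,0.2]
    - [0.113,0.507,0,0,0,0.8,0.2]
    - [0.113,0.507,0,0,0,0.8,0.2]
    - [0.113,0.507,0,0,0,0.8,0.2]
    - [0.113,0.507,0,0,0,0.8,0.2]
    - [0.113,0.507,0,0,0,0.8,0.2]
    - [0.113,0.507,0,0,0,0.8,0.2]
    - [0.113,0.507,0,0,0,0.8,0.2]
    - [0.113,0.507,0,0,0,0.98,0.2]
    - [0,0,0,0,0,0,0.2]
    - [0,0,0,0,0,0,0.2]

```text
t: 12.5
tool_pos: [0.539, -0.0114, 0.1387]
tool_rot: [-0.149, -3.136, 0.0]
contact_force: [-0.6, -0.7, -4.4]
opening: 0.0319
```

```bash
python3 st.py; python3 - <<'E'
from ov import *
from station import ctrl
a=ctrl.get_image('scene');b=ctrl.get_image('top')
o=ctrl.get_obs();x,y,z=o['tool_pos'];z+=.0187
for p in(a,b):print([ (d['p'],back(p,np.array(d['position'])*[560,420],z)) for d in ctrl.mark_of(p,'pipe')],[ (d['p'],back(p,np.array(d['position'])*[560,420],.05)) for d in ctrl.mark_of(p,'rest_seat')])
T=frame(x,y,np.radians(84.6))
T2=frame(.540,-.012,-.095)
M=[(T(c),(0,0,255)) for c in cyl(.18,.017,z)]+restmodel(T2)
draw(a,M,(180,380,120,320),2.9,'pics/d5.png')
draw(b,M,(220,380,100,340),2.4,'pics/d6.png')
E
```

```text
t 12.5 pos [ 0.539  -0.0114  0.1387] y [ 0.095  0.996 -0.   ] yaw 84.57 z [-0.002  0.    -1.   ] F [-0.6 -0.7 -4.4] open 0.0319 q [-0.16 -0.08  1.9  -0.    1.32 -1.64]
[(0.63, array([ 0.5374438 , -0.01904801,  0.15787581]))] [(0.92, array([ 0.74753571, -0.13398002,  0.05      ])), (0.8, array([0.39328433, 0.10387822, 0.05      ])), (0.71, array([ 0.53683182, -0.01055881,  0.05      ]))]
[(0.61, array([ 0.53422567, -0.00924815,  0.15787581]))] [(0.65, array([0.38489125, 0.11198969, 0.05      ])), (0.57, array([ 0.53699852, -0.0129774 ,  0.05      ]))]
```

View pics/d5.png

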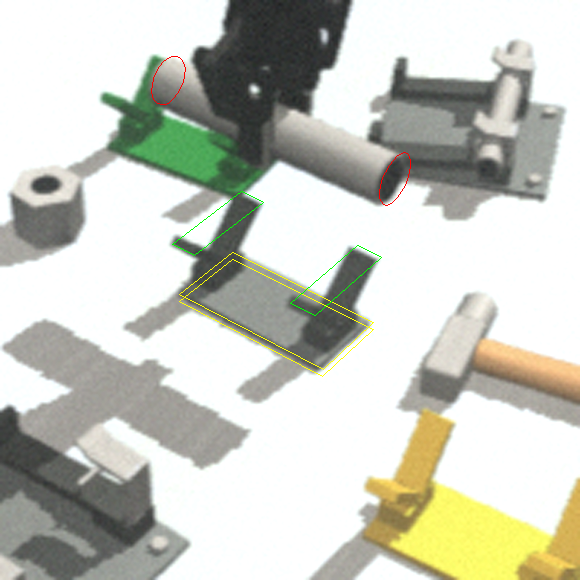

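View pics/d6.png

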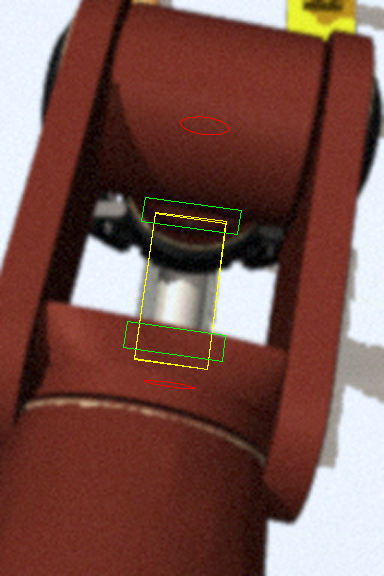

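The overlay agrees for the grey rest within about 2 mm, and the pipe is parallel to the trough. I'll lower it, slowly at the end.

Emit:
carry_out:
  series:
    - [0,0,-0.6,0,0,0,0.2]
    - [0,0,-0.7,0,0,0,0.2]
    - [0,0,-0.7,0,0,0,0.2]
    - [0,0,-0.7,0,0,0,0.2]
    - [0,0,-0.6,0,0,0,0.2]
    - [0,0,-0.4,0,0,0,0.2]
    - [0,0,-0.2,0,0,0,0.2]
    - [0,0,0,0,0,0,0.2]
    - [0,0,0,0,0,0,0.2]

```text
t: 13.7
tool_pos: [0.5404, -0.0121, 0.043]
tool_rot: [0.149, 3.137, -0.0]
contact_force: [-0.8, -0.4, -4.7]
opening: 0.0327
```

Emit:
carry_out:
  series:
    - [0,0,-0.1,0,0,0,0.2]
    - [0,0,0,0,0,0,0.2]
    - [0,0,-0.1,0,0,0,0.2]
    - [0,0,0,0,0,0,0.2]

```text
t: 14.1
tool_pos: [0.5396, -0.0119, 0.0371]
tool_rot: [-0.149, -3.138, -0.0]
contact_force: [-0.5, 0.3, -4.9]
opening: 0.0321
```

```bash
python3 st.py; python3 - <<'E'
from ov import *
from station import ctrl
a=ctrl.get_image('scene')
T2=frame(.540,-.012,-.095)
M=[(T2(c)@np.eye(3),(0,0,255)) for c in [q[:,[1,0,2]] for q in cyl(.18,.017,.05)]]
draw(a,M,(180,380,120,320),2.9,'pics/d7.png')
E
```

```text
t 14.1 pos [ 0.5396 -0.0119  0.0371] y [0.095 0.996 0.   ] yaw 84.57 z [-0.  0. -1.] F [-0.5  0.3 -4.9] open 0.0321 q [-0.16  0.06  1.96 -0.    1.13 -1.64]
```

View pics/d7.png

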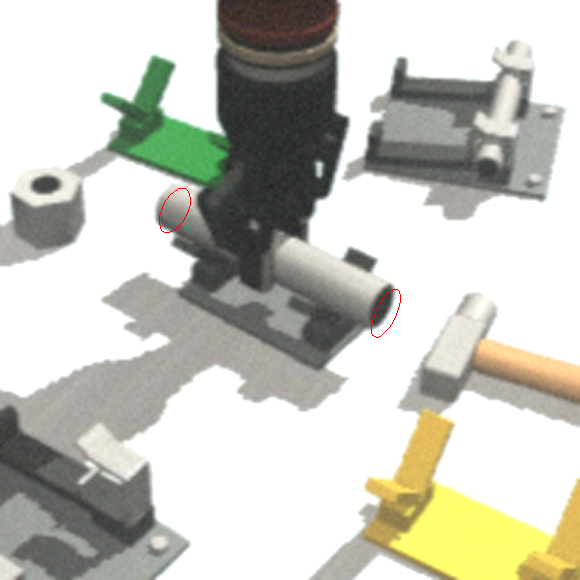

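Emit:
carry_out:
  series:
    - [0,0,-0.06,0,0,0,0.2]
    - [0,0,-0.05,0,0,0,0.2]
    - [0,0,0,0,0,0,0.2]
    - [0,0,0,0,0,0,0.2]

```text
t: 14.55
tool_pos: [0.5403, -0.0116, 0.0355]
tool_rot: [0.149, 3.137, 0.001]
contact_force: [-3.0, 4.2, 3.9]
opening: 0.0325
```

Emit:
carry_out:
  series:
    - [0,0,-0.04,0,0,0,0.2]
    - [0,0,0,0,0,0,0.2]
    - [0,0,0,0,0,0,0.2]

```text
t: 14.85
tool_pos: [0.5406, -0.0113, 0.0351]
tool_rot: [0.149, 3.137, 0.002]
contact_force: [-3.6, 5.0, 8.3]
opening: 0.0322
```

Contact is on one flank, and the force pushes the tool to +y. I'll shift 2 mm with it and lower further.

Emit:
carry_out:
  series:
    - [0,0.05,0,0,0,0,0.2]
    - [0,0.04,0,0,0,0,0.2]
    - [0,0,0,0,0,0,0.2]
    - [0,0,0,0,0,0,0.2]

```text
t: 15.25
tool_pos: [0.5404, -0.0098, 0.0338]
tool_rot: [0.149, 3.137, -0.0]
contact_force: [2.6, 2.1, 0.8]
opening: 0.0326
```

Emit:
carry_out:
  series:
    - [0,0,-0.05,0,0,0,0.2]
    - [0,0,0,0,0,0,0.2]
    - [0,0,0,0,0,0,0.2]

```text
t: 15.55
tool_pos: [0.5404, -0.0098, 0.0336]
tool_rot: [0.149, 3.137, 0.0]
contact_force: [-3.5, 1.5, 8.4]
opening: 0.0321
```

Seated: z is 0.0336 against 0.033 expected, and it no longer sinks. Opening gently.

Emit:
carry_out:
  series:
    - [0,0,0,0,0,0,0.4]
    - [0,0,0,0,0,0,0.45]
    - [0,0,0,0,0,0,0.55]
    - [0,0,0,0,0,0,0.75]
    - [0,0,0,0,0,0,0.9]
    - [0,0,0,0,0,0,0.9]
    - [0,0,0,0,0,0,0.9]
  grip_force: 20

```text
t: 16.25
tool_pos: [0.5397, -0.0098, 0.0322]
tool_rot: [-0.149, -3.138, 0.0]
contact_force: [-0.6, 0.3, 0.2]
opening: 0.0765
```

Emit:
carry_out:
  series:
    - [0,0,0.3,0,0,0,0.9]
    - [0,0,0.5,0,0,0,0.9]
    - [0,0,0.8,0,0,0,0.9]
    - [0,0,1,0,0,0,0.9]
    - [0,0,1,0,0,0,0.9]
    - [0,0,1,0,0,0,0.9]
    - [-0.3,0.6,1,0,0,0,0.9]
    - [-0.3,1,1,0,0,0,0.9]
    - [-0.3,1,0,0,0,0,0.9]
    - [-0.3,1,0,0,0,0,0.9]
    - [-0.3,1,0,0,0,0,0.9]
    - [-0.3,1,0,0,0,0,0.9]

```text
t: 17.45
tool_pos: [0.4946, 0.1313, 0.1989]
tool_rot: [0.149, 3.136, 0.001]
contact_force: [0.4, 0.5, -0.2]
opening: 0.0765
```

Emit:
carry_out:
  series:
    - [-0.3,1,0,0,0,0,0.9]
    - [-0.3,1,0,0,0,0,0.9]
    - [-0.3,1,0,0,0,0,0.9]
    - [-0.3,1,0,0,0,0,0.9]
    - [0,0,0,0,0,0,0.9]
    - [0,0,0,0,0,0,0.9]

```text
t: 18.05
tool_pos: [0.4649, 0.2305, 0.1983]
tool_rot: [0.147, 3.137, 0.0]
contact_force: [0.8, -0.4, 0.8]
opening: 0.077
```

```bash
python3 st.py; python3 - <<'E'
from ov import *
from station import ctrl
a=ctrl.get_image('scene');b=ctrl.get_image('top')
for p in(a,b):print([ (d['p'],back(p,np.array(d['position'])*[560,420],.05)) for d in ctrl.mark_of(p,'pipe')],[ (d['p'],back(p,np.array(d['position'])*[560,420],.033)) for d in ctrl.mark_of(p,'thin_pipe')])
T2=frame(.540,-.010,-.095)
M=[(T2(q[:,[1,0,2]]),(0,0,255)) for q in cyl(.18,.017,.05)]+restmodel(T2)
draw(a,M,(180,380,120,320),2.5,'pics/e1.png');draw(b,M,(220,380,120,320),2.5,'pics/e2.png')
cv2.imwrite('pics/e3.png',np.hstack([cv2.imread('pics/e1.png')[:,:395],cv2.imread('pics/e2.png')]))
E
```

```text
t 18.05 pos [0.4649 0.2305 0.1983] y [0.093 0.996 0.   ] yaw 84.64 z [ 0.001 -0.    -1.   ] F [ 0.8 -0.4  0.8] open 0.077 q [ 0.32 -0.18  1.89 -0.    1.43 -1.16]
[(0.64, array([ 0.54540304, -0.01518508,  0.05      ]))] [(0.61, array([0.57718648, 0.27090783, 0.033     ]))]
[(0.96, array([ 0.53782066, -0.00619347,  0.05      ]))] [(0.78, array([0.57933903, 0.27442351, 0.033     ]))]
```

View pics/e3.png

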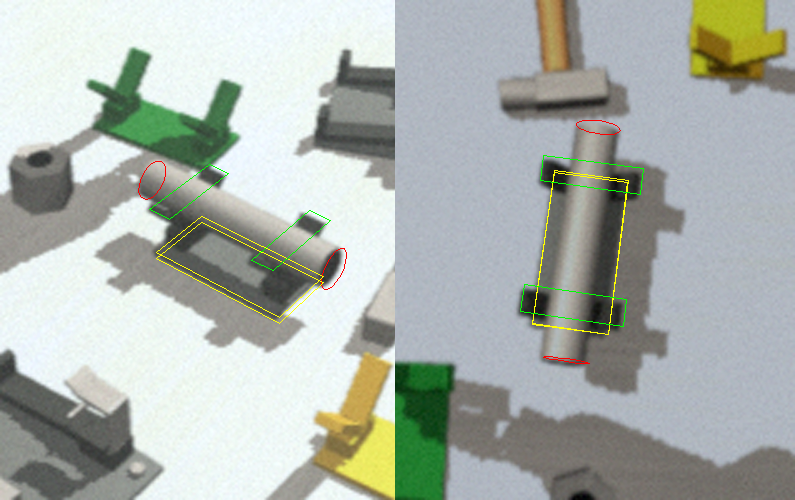

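The pipe lies in both V-blocks, parallel and centred to within a few mm. The thin pipe is where it was, and the arm is clear of everything.

```bash
python3 -c "
from station import ctrl
print(ctrl.finish_job())"
```

```text
the job is handed in; nothing more can be done
None
```

The thicker pipe is now in the grey V-rest, released, and I handed the job in at about 18 s of the 64 s allowed. No verdict is reported.

- **Rolling out:** I straddled the thicker pipe with half-open fingers and pushed it sideways through the sprung leaves to the stops. The highest wrist force I read was about 16 N.
- **Placing:** I gripped it at the stops, lifted it, turned it 90° and lowered it into the rest. First contact was on one flank, so I shifted about 2 mm in +y. It then seated at the expected height, with the tool at 0.0336 m against about 0.033 m.
- **Last checks:**
  - **Pipe:** The overlays show it in both V-blocks, along the trough and centred to a few mm.
  - **Arm:** It was clear, with contact force near zero.
  - **Thin pipe:** Its mark moved about 5 mm from the first picture. I put that down to detector noise, since the robot never went near it.
- **Disagreements:**
  - The final pipe marks from the two cameras differ by about 8 to 9 mm in x and in y, more than the overlays suggest but still within the 20 mm tolerance.
  - My first rest position, fitted from the plate edges, was about 5 mm off in x, and I corrected it from the overlay.

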